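Make up the two spindles for the cord-drive demonstration

TASK

Make up the two spindle stands for the cord-drive demonstration: onto the spindle of the round stand thread the large hexagonal weight, then the large pulley on top of it, then the brass bob, point up, as a cap; onto the spindle of the square stand thread the small hexagonal weight and then the small pulley. Each piece must sit fully down on the one below it, so that the two pulleys are level, and let go of everything. Leave the frosted glass stopper and the aluminium calorimeter cup standing where they are.

Things in the scene. Friction and masses are not known exactly. Their poses are not given: they have to be found in the camera images.
- round_stand: Fixed stand with a round grey-painted base, 90 mm across and 12 mm thick, and an upright steel spindle at its centre, 8 mm in diameter, rising 62 mm above the base (tip 74 mm above the bench, its last 6 mm tapered to 3 mm). Origin at the centre of the underside, on the bench; z up along the spindle. It does not move.
- square_stand: Fixed stand with a square grey-painted base, 85 x 85 mm and 12 mm thick, and an upright steel spindle at its centre, 8 mm in diameter, rising 56 mm above the base (tip 68 mm above the bench, its last 6 mm tapered to 3 mm). Origin at the centre of the underside, on the bench; z up along the spindle. It does not move.
- large_weight: Large dark iron hexagonal weight lying flat: 60 mm across the flats, 69 mm across the corners, 28 mm high, 0.5 to 0.75 kg, with a central hexagonal through-hole 20 mm across flats. Origin at the centre of its underside; z up; its x axis is square to one of the flats, the others at every 60 degrees.
- small_weight: Small dark iron hexagonal weight lying flat: 44 mm across the flats, 51 mm across the corners, 28 mm high, 0.24 to 0.36 kg, with a central hexagonal through-hole 20 mm across flats. Origin at the centre of its underside; z up; its x axis is square to one of the flats, the others at every 60 degrees.
- large_pulley: Large cream bakelite pulley lying flat: 64 mm in diameter, 22 mm high, with a cord groove around it and a central through-hole 20 mm in diameter; about 75 g. Origin at the centre of its underside; z up along its axle.
- small_pulley: Small cream bakelite pulley lying flat: 44 mm in diameter, 22 mm high, with a cord groove around it and a central through-hole 20 mm in diameter; about 32 g. Origin at the centre of its underside; z up along its axle.
- bob: Brass cone-shaped pendulum bob standing point up: a cylindrical lower part 36 mm in diameter and 22 mm high, then a cone to a small stub, 55 mm high in all; about 0.19 kg. A hole 20 mm in diameter and 22 mm deep runs up into it from its flat underside (not seen from above). Origin at the centre of its underside; z up to the point.
- stopper: Bystander: frosted glass stopper standing on its head, 42 mm in diameter at the head, tapered plug upward, 44 mm high. Origin at the centre of its underside; z up.
- calorimeter: Bystander: open aluminium calorimeter cup, 68 mm in diameter at the rim, 75 mm high. Origin at the centre of its underside; z up.
Things that resemble listed ones, but are neither listed nor needed, are in the scene too. There is more than one size of the bob; the one meant has the size given above. Leave any orange or pink look-alike of the large_pulley alone.

How it is judged:
By the outcome, as a careful person would: the job done as asked, in the order asked, and still so for the second after the job is handed in, with the robot touching nothing.
It also fails if it takes over 131 s, if anything falls off the work surface, if the arm or the gripper's body presses on something with over 40 N, if the wrist force passes 120 N, or if a joint passes its speed limit or range.

ROBOT

A 7-joint arm with a two-finger parallel gripper is mounted at the origin on the work surface. World frame = base frame: x ahead of the robot, y to its left, z up, the work surface at z = 0. Lengths are in mm, angles in rad, forces in N, time in s.
With the tool pointing down it reaches from about 400 to 875 mm from the base axis. Payload 4.4 kg.
Tool frame: the origin (TCP) lies midway between the tips of the shut fingers; the grasp point (between the pads) lies 19 mm behind it; z points along the fingers, y is the line along which they close (so a half turn about z gives the same grasp; the last joint's range is limited). The gripper opens to 85 mm and grips with 20 to 120 N. Pads are 22 mm wide; open, the fingers measure 114 mm over their backs; the gripper's body (76 mm by 85 mm) begins 54 mm behind the grasp point. The pads swing forward as they close: fully open they stand 13 mm farther back than shut.
Start: joints at [-1.274, 0.628, 0.038, 1.517, -0.027, 0.996, -0.02], TCP at [230.658, 607.713, 231.313] pointing down, gripper open.
Joint ranges: [-3.06, 3.06], [-0.37, 2.12], [-1.25, 1.32], [0.18, 2.47], [-1.1, 4.24], [0.23, 1.98], [-2.94, 2.94]. Speed limits (rad/s): [2.57, 2.57, 3.14, 3.14, 3.14, 3.14, 3.14].

INTERFACE

Orientations are given as [roll, pitch, yaw] about the fixed x, y, z axes, in that order (R = Rz(yaw) Ry(pitch) Rx(roll)).
In Python, from cell import readout, optics, order gives the robot as it stands.
- The arm moves only by the shell command python3 -m jog 'ROWS'. ROWS is a JSON object of lists of equal length, an entry for each row: "claw": the opening, from 0 (shut) to 1 (fully open); "xyz": the shift along the tool's x, y, z each as a share of 0.1 m, from -1 to 1, a list of three; "twist": the turn, a rotation vector about the tool's x, y, z each as a share of 180 degrees, from -1 to 1, a list of three. A call has 1 to 12 rows; each row shifts and turns the commanded pose from where the row before left it, along the tool's axes as they then stand; what a row does not reach is not made up. A row lasts 1/8 s, in which the tool goes at most 62.5 mm and 10.7 degrees, less where a joint would pass 70% of its speed; a pose out of reach is approached as far as the arm can. A call with a number of a shift or a turn outside -1 to 1 is refused whole. A call with a gripper value outside its range is refused whole. The fingers move at their own pace and stop on an object; the grip force is fixed at half the most. Time passes only in rows, so rows that do not move let the fingers close. It gives the time, the measured TCP pose, the force, the opening and the grip force at its end, in the units of the state.
- readout.read_state(): the state, without advancing time (a new reading comes with each control period).
- optics.get_image(name): name is "scene" or "top"; returns a dict with "color" (420x560x3 uint8, red, green, blue), "fovy" (degrees; the focal length in pixels is half the picture's height over the tangent of half this angle, whatever the lens; pixels are square), "cx", "cy" (the principal point, pixels), "view" (4x4, takes a point from world to camera coordinates). Camera axes: x right, y up, looking along -z (the intrinsics and any distortion apply to the point x, -y, -z); pixel columns grow to the right and rows downward; lengths in mm; the calibration is good to about 2 mm. A picture is of the moment at which its call begins. There is no depth.
- order.finish_job(): hands the job in; it is judged then, once.
Trained networks look in the newest picture that a camera, given by its name, has taken for a name from the list of things; names that differ only in an ending like _2 or _b are one class to them, and where a whole thing is asked for, a point or a joint stands for the part that bears it (a point fixed in the world has none). Each returns a list of dicts, best first, with "score" (0 to 1); they miss things now and then, are a little off and sometimes report something else, mostly with a low value. They report only what shows in the picture. A call takes as long as a camera call. They do not tell look-alikes from the thing itself.
- optics.boxes_of(camera, label): "rect" ([left, top, width, height] in pixels, round what is visible of it).
The state is a dict: "clock": time; "qpos": joint angles; "qd": joint speeds; "tau": joint torques, N m; "eef_pos": TCP position; "tool_rot": TCP orientation; "force": force on the tool from outside, world axes, zero at the start; "torque": the same for the moment, N m; "width": finger opening in mm; "gripper_force": force on a finger pad.
Only numpy, scipy, OpenCV 4.12 (cv2) and the standard library are available. Lean on these libraries where they do the work, as an engineer would, in place of code of your own. Each camera call takes 0.05 s, during which the arm holds its last target. There are 200 camera calls.

## Working session

There is one attempt and no reset: what is moved stays moved. The work goes in short steps, Python scripts to look and compute and a shell command to move; the robot and the scene stay as the last step left them, time stands still between calls to the robot, and variables do not carry over. Pictures are saved under pics/ and viewed, at most 14 in all, crops included, and the job is handed in when it is done.

```bash
mkdir -p pics; ls; cat > h.py <<'E'
import numpy as np,cv2
from cell import readout,optics,order
def grab(n):
    d=optics.get_image(n); return d
def K(d):
    h=d["color"].shape[0]; f=h/2/np.tan(np.radians(d["fovy"])/2); return f
def pix(d,P):
    P=np.atleast_2d(np.asarray(P,float)); V=np.array(d["view"]); c=P@V[:3,:3].T+V[:3,3]; f=K(d)
    return np.c_[d["cx"]+f*c[:,0]/-c[:,2], d["cy"]-f*c[:,1]/-c[:,2]]
def ray(d,u,v):
    V=np.array(d["view"]); R=V[:3,:3]; f=K(d)
    r=R.T@np.array([(u-d["cx"])/f,-(v-d["cy"])/f,-1]); return -R.T@V[:3,3], r/np.linalg.norm(r)
def atz(d,u,v,z):
    o,r=ray(d,u,v); return o+r*(z-o[2])/r[2]
def tri(a,pa,b,pb):
    o1,r1=ray(a,*pa);o2,r2=ray(b,*pb)
    s=np.linalg.lstsq(np.c_[r1,-r2],o2-o1,rcond=None)[0]
    p,q=o1+s[0]*r1,o2+s[1]*r2; return (p+q)/2,np.linalg.norm(p-q)
E
python3 - <<'E'
from h import *
for n in("scene","top"):
    d=grab(n); cv2.imwrite(f"pics/{n}0.png",d["color"][:,:,::-1]); print(n,{k:d[k] for k in d if k not in("color",)})
    np.save(f"{n}0.npy",d,allow_pickle=True)
    for l in "round_stand square_stand large_weight small_weight large_pulley small_pulley bob stopper calorimeter".split():
        print(l,[([round(x) for x in b["rect"]],round(b["score"],2)) for b in optics.boxes_of(n,l)])
print(readout.read_state())
E
```

```text
pics
scene {'fovy': 44.44276849471696, 'cx': 274.1938636893022, 'cy': 206.76374985060326, 'view': array([[-7.12253877e-01,  7.01801489e-01, -1.30032761e-02,
         3.24582226e+02],
       [-4.67865275e-01, -4.60860689e-01,  7.54128311e-01,
         1.97232721e+02],
       [ 5.23255673e-01,  5.43214595e-01,  6.56598359e-01,
        -1.51821438e+03],
       [ 0.00000000e+00,  0.00000000e+00,  0.00000000e+00,
         1.00000000e+00]])}
round_stand [([176, 236, 43, 36], 0.9), ([151, 142, 18, 19], 0.73)]
square_stand [([277, 214, 38, 32], 0.68)]
large_weight [([367, 311, 36, 35], 0.78), ([146, 196, 23, 20], 0.28)]
small_weight [([148, 194, 22, 23], 0.86)]
large_pulley [([249, 156, 22, 22], 0.87), ([246, 123, 21, 18], 0.83), ([220, 139, 25, 24], 0.55), ([378, 219, 29, 40], 0.19)]
small_pulley [([285, 288, 28, 23], 0.95)]
bob [([241, 183, 14, 20], 0.77)]
stopper [([152, 140, 18, 20], 0.53)]
calorimeter [([376, 216, 32, 41], 0.93), ([278, 215, 36, 35], 0.68)]
top {'fovy': 51.75004016121063, 'cx': 279.06191772826156, 'cy': 209.2627715216953, 'view': array([[ 7.88226601e-03, -9.99682219e-01
[... 728 characters left out ...]
31, 30, 20], 0.92)]
{'clock': 1.0, 'qpos': array([-1.27378926,  0.62838981,  0.03847858,  1.51739135, -0.0270031 ,
        0.99629973, -0.0200148 ]), 'qd': array([ 0.0019769 , -0.00023755, -0.00036608,  0.00045545, -0.00200048,
       -0.00082838,  0.00057605]), 'tau': array([-3.92308457e-04, -5.63258350e+01,  1.22494943e+00, -1.93780750e+01,
        1.07972560e-02,  1.33021011e-03,  4.13923914e-06]), 'eef_pos': array([230.65358922, 607.72039456, 231.32241246]), 'tool_rot': array([ 3.14156427e+00, -5.26743274e-05,  2.77876162e+00]), 'force': array([0.45928894, 0.43295868, 0.14261646]), 'torque': array([ 0.0655876 ,  0.00606882, -0.00804615]), 'gripper_force': 0.0, 'width': 85.35131607262939}
```

```bash
python3 - <<'E'
import cv2
a=cv2.imread("pics/scene0.png");cv2.imwrite("pics/s1.png",cv2.resize(a[100:370,110:430],(800,675))[:600]) 
cv2.imwrite("pics/s1.png",cv2.resize(a[115:355,120:440],(800,600),interpolation=cv2.INTER_CUBIC))
a=cv2.imread("pics/top0.png");cv2.imwrite("pics/t1.png",cv2.resize(a[100:310,120:400],(800,600),interpolation=cv2.INTER_CUBIC))
E
```

```text
(no output)
```

View pics/s1.png

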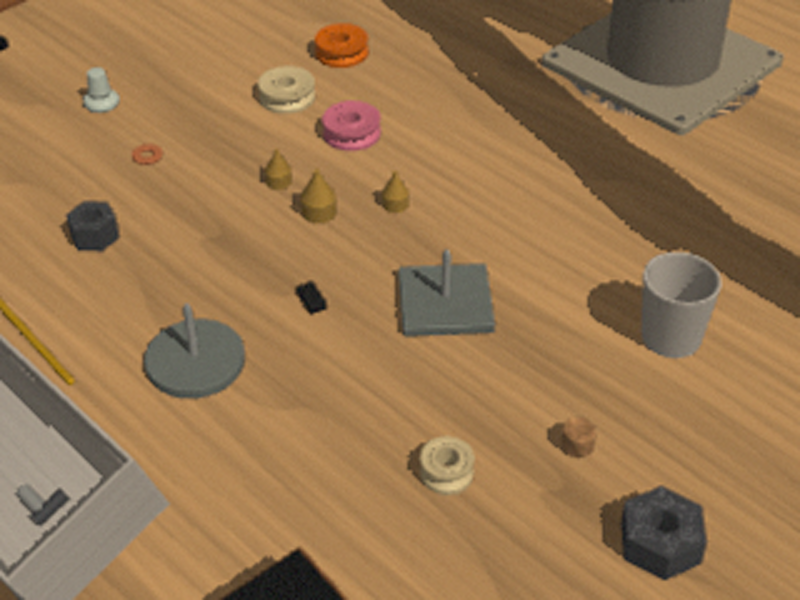

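View pics/t1.png

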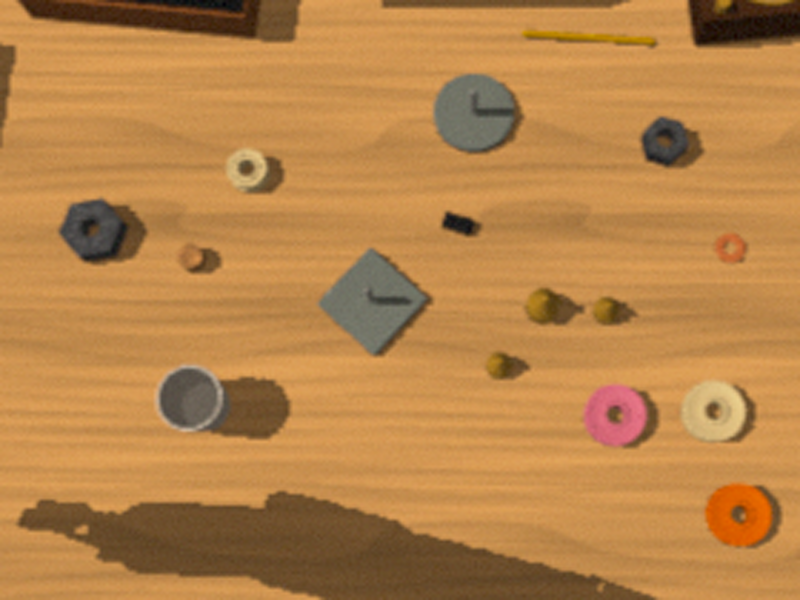

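```bash
python3 - <<'E'
from h import *
T=np.load("top0.npy",allow_pickle=True).item();S=np.load("scene0.npy",allow_pickle=True).item()
def s(d,u,v): 
    p=d["color"][int(round(v)),int(round(u))][None,None]; return p.ravel().tolist(),cv2.cvtColor(p,cv2.COLOR_RGB2HSV).ravel().tolist()
for n,u,v in [("bob",543,305),("bob",535,312),("bob",550,300),("bobsh",570,310),("wood",470,400),("wood",300,200),("lp",695,410),("lp",735,410),("lw",75,230),("lw",110,245),("lwsh",137,235),("sw",650,140),("st",460,130),("sq",370,330),("sp",235,170),("cupsh",260,400)]:
    print("T",n,s(T,120+u/2.857,100+v/2.857))
for n,u,v in [("bob",318,190),("bob",318,210),("bobL",308,205),("bobR",330,205),("wood",500,400),("lp",270,90),("lp",290,105),("lw",665,560),("lw",640,530),("lw",690,550),("lwsh",613,530),("sw",95,240),("st",180,360)]:
    print("S",n,s(S,120+u/2.5,115+v/2.5))
E
```

```text
T bob ([124, 91, 26], [20, 202, 124])
T bob ([155, 113, 30], [20, 206, 155])
T bob ([84, 62, 24], [19, 182, 84])
T bobsh ([105, 78, 44], [17, 148, 105])
T wood ([207, 149, 80], [16, 156, 207])
T wood ([216, 154, 86], [16, 153, 216])
T lp ([214, 182, 122], [20, 110, 214])
T lp ([227, 196, 132], [20, 107, 227])
T lw ([78, 73, 73], [0, 16, 78])
T lw ([35, 36, 35], [60, 7, 36])
T lwsh ([100, 76, 41], [18, 150, 100])
T sw ([70, 70, 62], [30, 29, 70])
T st ([113, 112, 99], [28, 32, 113])
T sq ([117, 118, 102], [32, 35, 118])
T sp ([215, 182, 123], [19, 109, 215])
T cupsh ([109, 75, 43], [15, 154, 109])
S bob ([158, 121, 57], [19, 163, 158])
S bob ([119, 92, 41], [20, 167, 119])
S bobL ([113, 88, 39], [20, 167, 113])
S bobR ([133, 100, 47], [18, 165, 133])
S wood ([172, 131, 82], [16, 133, 172])
S lp ([184, 161, 116], [20, 94, 184])
S lp ([217, 193, 142], [20, 88, 217])
S lw ([39, 41, 38], [50, 19, 41])
S lw ([72, 69, 70], [170, 11, 72])
S lw ([60, 59, 58], [15, 9, 60])
S lwsh ([87, 68, 48], [15, 114, 87])
S sw ([51, 49, 52], [140, 15, 52])
S st ([103, 106, 95], [38, 26, 106])
```

```bash
cat > fit.py <<'E'
from h import *
from scipy.optimize import minimize
a=np.linspace(0,2*np.pi,48,endpoint=False)
ring=lambda r,z:np.c_[r*np.cos(a),r*np.sin(a),0*a+z]
def poly(n,R,z,off): b=np.arange(n)*2*np.pi/n+off; return np.c_[R*np.cos(b),R*np.sin(b),0*b+z]
cyl=lambda r,h,z0=0:np.r_[ring(r,z0),ring(r,z0+h)]
hexa=lambda f,h:np.r_[poly(6,f/3**.5,0,np.pi/6),poly(6,f/3**.5,h,np.pi/6)]
sq=lambda s,h:np.r_[poly(4,s/2**.5,0,np.pi/4),poly(4,s/2**.5,h,np.pi/4)]
spin=lambda L:np.r_[ring(4,12),ring(4,6+L),ring(1.5,12+L)]
def bobm(r,hc,h): return np.r_[cyl(r,hc),ring(2.5,h)]
M=dict(round_stand=[cyl(45,12),spin(62)],square_stand=[sq(85,12),spin(56)],large_weight=[hexa(60,28)],small_weight=[hexa(44,28)],
 large_pulley=[cyl(32,22)],small_pulley=[cyl(22,22)],bob=[bobm(18,22,55)])
def mask(d,kind,cen,top,rad):
    hsv=cv2.cvtColor(cv2.resize(d["color"],None,fx=4,fy=4,interpolation=cv2.INTER_CUBIC),cv2.COLOR_RGB2HSV); s=hsv[...,1]
    m={"grey":s<(80 if top else 70),"cream":(s<(131 if top else 112))&(hsv[...,2]>90),"brass":(s>(174 if top else 148))}[kind].astype(np.uint8)
    m=cv2.morphologyEx(m,cv2.MORPH_OPEN,np.ones((5,5))) if kind!="grey" else m
    n,L,st,c=cv2.connectedComponentsWithStats(m)
    j=1+np.argmin([np.hypot(*(c[i]/4-cen))+1e3*(st[i,4]<150) for i in range(1,n)])
    cs,_=cv2.findContours((L==j).astype(np.uint8),cv2.RETR_EXTERNAL,cv2.CHAIN_APPROX_NONE)
    o=np.zeros_like(m);cv2.drawContours(o,cs,-1,1,-1);return o
def render(d,parts,x,y,z,yaw,shape,sc=1):
    o=np.zeros(shape,np.uint8);c,s=np.cos(yaw),np.sin(yaw);R=np.array([[c,-s,0],[s,c,0],[0,0,1]])
    for p in parts:
        q=pix(d,sc*p@R.T+[x,y,z])*4+1.5
        cv2.fillConvexPoly(o,cv2.convexHull((q*16).astype(np.int32)),1,shift=4)
    return o
def fit(views,parts,x0,yaws=(0,),zfree=False,scfree=False):
    best=None
    def cost(p,vs=views):
        z=p[3] if zfree else 0; sc=p[4] if scfree else 1
        e=0
        for d,m in vs:
            r=render(d,parts,p[0],p[1],z,p[2]/30,m.shape,sc); e+=(r^m).sum()/m.sum()
        return e
    for yw in yaws:
        p0=[*x0,yw*30,0,1]; st=np.array([p0]+[np.add(p0,np.eye(5)[i]*[8,8,5,8,.1][i]) for i in range(5)])
        r=minimize(cost,p0,method="Nelder-Mead",options=dict(initial_simplex=st,xatol=.1,fatol=1e-4,maxiter=250))
        if best is None or r.fun<best.fun: best=r
    return best.x/[1,1,30,1,1],best.fun
E
cat > m.py <<'E'
from fit import *
T=np.load("top0.npy",allow_pickle=True).item();S=np.load("scene0.npy",allow_pickle=True).item()
J=[("round_stand","grey",475,113,195,350,(0,)),("square_stand","grey",373,300,445,295,(.3,.78,1.2)),("large_weight","grey",93,230,663,530,(0,.35,.7)),
("small_weight","grey",665,140,93,225,(0,.35,.7)),("large_pulley","cream",714,410,287,88,(0,)),("small_pulley","cream",247,170,446,465,(0,)),
("bob","brass",543,305,318,195,(0,)),("bob","brass",606,310,279,170,(0,)),("bob","brass",500,365,396,190,(0,))]
for n,k,u,v,su,sv,ys in J:
    pt=np.array([120+u/2.857,100+v/2.857]);ps=np.array([120+su/2.5,115+sv/2.5])
    mt,ms=mask(T,k,pt,1,0),mask(S,k,ps,0,0)
    x0=atz(T,*pt,15)[:2]
    p,e=fit([(T,mt),(S,ms)],M[n],x0,ys)
    q,e2=fit([(T,mt),(S,ms)],M[n],p[:2],(p[2],),True,n=="bob")
    at,e3=fit([(T,mt)],M[n],p[:2],(p[2],));as_,e4=fit([(S,ms)],M[n],p[:2],(p[2],))
    print(n,p[:3].round(2),"err%.2f"%e,"free z",q[[0,1,3,4]].round(2),"%.2f"%e2,"T",at[:2].round(1),"S",as_[:2].round(1),mt.sum(),ms.sum())
E
python3 m.py
```

```text
round_stand [ 6.8642e+02 -1.2820e+01  2.0000e-02] err0.18 free z [687.48 -12.08  -2.15   1.03] 0.18 T [687.1 -12.1] S [686.4 -12.8] 9393 16151
square_stand [472.8   96.54   0.82] err0.14 free z [472.8   96.54   0.     1.  ] 0.14 T [472.8  96.5] S [472.8  96.5] 11699 16050
large_weight [5.5047e+02 4.0270e+02 2.0000e-01] err0.22 free z [549.91 402.66  -1.4    1.07] 0.22 T [550.1 403.1] S [549.9 402.7] 5395 15237
small_weight [ 6.5143e+02 -2.2102e+02  6.1000e-01] err0.32 free z [ 6.5147e+02 -2.2112e+02 -5.1000e-01  1.0300e+00] 0.32 T [ 651.4 -221. ] S [ 651.3 -221.2] 2883 4988
large_pulley [ 3.5503e+02 -2.6542e+02 -1.0000e-01] err0.07 free z [ 354.81 -265.53   -0.58    1.07] 0.07 T [ 355.  -265.4] S [ 355.2 -264.9] 6287 5801
small_pulley [ 6.1904e+02  2.3649e+02 -1.0000e-01] err0.08 free z [6.1904e+02 2.3649e+02 1.0000e-02 1.0000e+00] 0.08 T [619.  236.5] S [619.  236.5] 2872 6793
bob [ 4.6709e+02 -8.7420e+01  1.3000e-01] err0.35 free z [467.59 -86.54   0.94   0.92] 0.11 T [467.1 -87.4] S [467.  -87.1] 1728 3299
bob [ 4.6078e+02 -1.5546e+02  1.0000e-02] err2.07 free z [ 463.29 -154.44    0.86    0.7 ] 0.12 T [ 462.1 -155.3] S [ 460. -157.] 1021 1780
bob [ 3.9987e+02 -4.1700e+01  9.0000e-02] err2.06 free z [ 4.0338e+02 -3.9560e+01  2.3000e-01  6.9000e-01] 0.13 T [403.7 -41.6] S [400.4 -41.9] 977 1883
```

```bash
cat > go.py <<'E'
import sys,numpy as np
from cell import readout
s=readout.read_state();x,y,z,yaw=map(float,sys.argv[1:5]);cy=s["tool_rot"][2];d=np.array([x,y,z])-s["eef_pos"]
c,n=np.cos(cy),np.sin(cy)
print("tool xyz shares",(np.array([c*d[0]+n*d[1],n*d[0]-c*d[1],-d[2]])/100).round(3),"twist z share",round(-((yaw-cy+np.pi)%(2*np.pi)-np.pi)/np.pi,4),"t",s["clock"],"F",s["force"].round(1),"w",round(s["width"],1),s["eef_pos"].round(1),s["tool_rot"].round(3))
E
python3 - <<'E'
import cv2,numpy as np
a=cv2.imread("pics/scene0.png");b=cv2.imread("pics/top0.png")
f=lambda i,x,y,w,h:cv2.resize(i[y:y+h,x:x+w],(400,300),interpolation=cv2.INTER_CUBIC)
cv2.imwrite("pics/c1.png",np.r_[np.c_[f(a,216,165,72,54),f(b,280,190,72,54)],np.c_[f(a,215,118,72,54),f(b,330,210,72,54)]])
E
python3 go.py 550.3 402.8 100 2.818
```

```text
tool xyz shares [-3.716 -0.781  1.313] twist z share -0.0125 t 1.0 F [0.5 0.4 0.1] w 85.4 [230.7 607.7 231.3] [ 3.142 -0.     2.779]Traceback (most recent call last):
  File "<stdin>", line 4, in <module>
cv2.error: OpenCV(4.12.0) /io/opencv/modules/imgcodecs/src/loadsave.cpp:1058: error: (-215:Assertion failed) image.channels() == 1 || image.channels() == 3 || image.channels() == 4 in function 'imwrite_'
```

```bash
python3 - <<'E'
import cv2,numpy as np
a=cv2.imread("pics/scene0.png");b=cv2.imread("pics/top0.png")
f=lambda i,x,y,w,h:cv2.resize(i[y:y+h,x:x+w],(400,300),interpolation=cv2.INTER_CUBIC)
cv2.imwrite("pics/c1.png",np.vstack([np.hstack([f(a,216,165,72,54),f(b,280,190,72,54)]),np.hstack([f(a,215,118,72,54),f(b,330,210,72,54)])]))
E
```

```text
(no output)
```

View pics/c1.png

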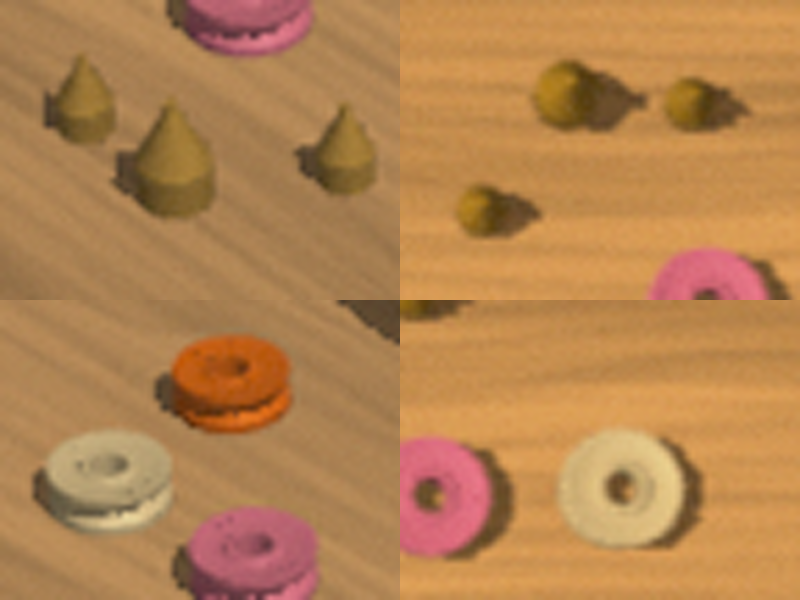

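```bash
python3 -m jog '{"claw":[1,1,1,1,1,1,1,1,1,1],"xyz":[[-0.4645,-0.0976,0],[-0.4645,-0.0976,0],[-0.4645,-0.0976,0],[-0.4645,-0.0976,0],[-0.4645,-0.0976,0],[-0.4645,-0.0976,0],[-0.4645,-0.0976,0],[-0.4645,-0.0976,0],[0,0,0.6],[0,0,0.6]],"twist":[[0,0,0],[0,0,0],[0,0,0],[0,0,0],[0,0,0],[0,0,0],[0,0,0],[0,0,0],[0,0,-0.0125],[0,0,0]]}'; python3 go.py 550.3 402.8 3 2.818
```

```text
clock: 2.25
eef_pos: [551.8, 402.5, 110.8]
tool_rot: [3.139, 0.001, 2.817]
force: [0.0, 0.4, -1.3]
width: 85.5
gripper_force: 0.0
tool xyz shares [ 0.015 -0.002  1.078] twist z share -0.0004 t 2.25 F [ 0.   0.4 -1.3] w 85.5 [551.8 402.5 110.8] [3.139e+00 1.000e-03 2.817e+00]
```

The pictures show three brass bobs. The largest, at scene (247,193) and top (310,207), fits 36 mm; the two smaller ones, at scene (231,183) and (278,191), fit about 25 mm. There are three large pulleys: cream at scene (235,150), which is the one wanted, pink at (260,165) and orange at (257,133). The weights are unique: large at scene (385,327), small at (157,205). I start with the large weight.

```bash
python3 -m jog '{"claw":[1,1,1,1,0,0,0,0,0,0],"xyz":[[0.01,0,0.4],[0,0,0.4],[0,0,0.26],[0,0,0],[0,0,0],[0,0,0],[0,0,0],[0,0,0],[0,0,0],[0,0,0]],"twist":[[0,0,0],[0,0,0],[0,0,0],[0,0,0],[0,0,0],[0,0,0],[0,0,0],[0,0,0],[0,0,0],[0,0,0]]}'; python3 go.py 687 -12.4 130 2.818
```

```text
clock: 3.5
eef_pos: [550.6, 403.8, 7.4]
tool_rot: [3.139, 0.002, 2.818]
force: [-0.4, 0.5, 7.4]
width: 58.5
gripper_force: 69.2
tool xyz shares [-2.617 -3.512 -1.226] twist z share -0.0 t 3.5 F [-0.4  0.5  7.4] w 58.5 [550.6 403.8   7.4] [3.139e+00 2.000e-03 2.818e+00]
```

```bash
python3 -m jog '{"claw":[0,0,0,0,0,0,0,0,0,0,0,0],"xyz":[[0,0,-0.4],[0,0,-0.5],[0,0,-0.35],[-0.29,-0.39,0],[-0.29,-0.39,0],[-0.29,-0.39,0],[-0.29,-0.39,0],[-0.29,-0.39,0],[-0.29,-0.39,0],[-0.29,-0.39,0],[-0.29,-0.39,0],[-0.29,-0.39,0]],"twist":[[0,0,0],[0,0,0],[0,0,0],[0,0,0],[0,0,0],[0,0,0],[0,0,0],[0,0,0],[0,0,0],[0,0,0],[0,0,0],[0,0,0]]}';python3 -m jog '{"claw":[0,0],"xyz":[[0,0,0],[0,0,0]],"twist":[[0,0,0],[0,0,0]]}'; python3 go.py 687 -12.4 130 2.818; python3 - <<'E'
from h import *
f=lambda i,x,y,w,h:cv2.resize(i[y:y+h,x:x+w,::-1],(400,400),interpolation=cv2.INTER_CUBIC)
T=grab("top");S=grab("scene");cv2.imwrite("pics/c2.png",np.hstack([f(S["color"],140,170,120,120),f(T["color"],230,80,120,120)]))
E
```

```text
clock: 5.0
eef_pos: [684.3, -14.0, 129.2]
tool_rot: [-3.141, -0.003, 2.818]
force: [0.3, 0.3, -7.0]
width: 58.7
gripper_force: 69.5
clock: 5.25
eef_pos: [683.9, -12.4, 129.1]
tool_rot: [3.142, -0.003, 2.817]
force: [0.1, 1.2, -7.3]
width: 58.3
gripper_force: 69.5
tool xyz shares [-0.029  0.01  -0.009] twist z share -0.0003 t 5.25 F [ 0.1  1.2 -7.3] w 58.3 [683.9 -12.4 129.1] [ 3.142e+00 -3.000e-03  2.817e+00]
```

View pics/c2.png

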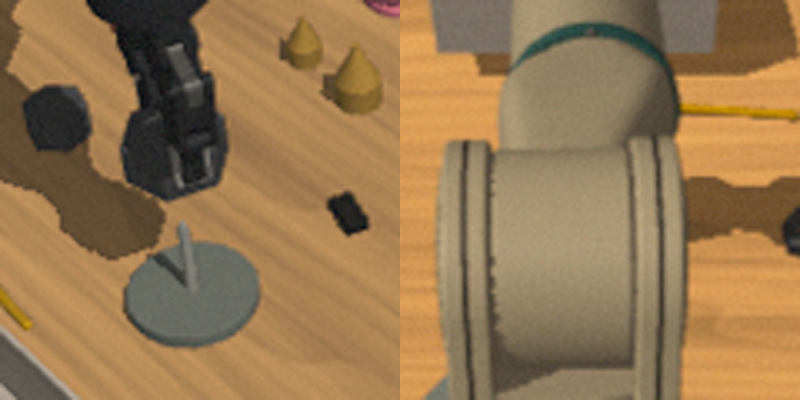

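```bash
python3 -m jog '{"claw":[0,0,0,0,0,0,0,0],"xyz":[[-0.029,0.01,0.2],[0,0,0.2],[0,0,0.2],[0,0,0.2],[0,0,0.15],[0,0,0.1],[0,0,0],[0,0,0]],"twist":[[0,0,0],[0,0,0],[0,0,0],[0,0,0],[0,0,0],[0,0,0],[0,0,0],[0,0,0]]}'; python3 go.py 687 -12.4 19.4 2.818
```

```text
clock: 6.35
eef_pos: [689.1, -12.7, 26.0]
tool_rot: [3.141, 0.001, 2.818]
force: [-0.6, 0.1, -7.1]
width: 58.5
gripper_force: 69.4
tool xyz shares [ 0.02  -0.004  0.066] twist z share -0.0 t 6.35 F [-0.6  0.1 -7.1] w 58.5 [689.1 -12.7  26. ] [3.141e+00 1.000e-03 2.818e+00]
```

```bash
python3 -m jog '{"claw":[0,0,0,0],"xyz":[[0.01,0,0.04],[0,0,0],[0,0,0.015],[0,0,0]],"twist":[[0,0,0],[0,0,0],[0,0,0],[0,0,0]]}'; python3 go.py 687 -12.4 19.4 2.818
```

```text
clock: 6.85
eef_pos: [687.3, -12.3, 19.7]
tool_rot: [-3.142, -0.0, 2.818]
force: [0.1, 0.3, -7.8]
width: 58.7
gripper_force: 69.5
tool xyz shares [ 0.002 -0.002  0.003] twist z share -0.0 t 6.85 F [ 0.1  0.3 -7.8] w 58.7 [687.3 -12.3  19.7] [-3.142 -0.     2.818]
```

```bash
python3 -m jog '{"claw":[0,0,0],"xyz":[[0,0,0.012],[0,0,0],[0,0,0]],"twist":[[0,0,0],[0,0,0],[0,0,0]]}'; python3 -m jog '{"claw":[1,1,1,1,1,1],"xyz":[[0,0,0],[0,0,0],[0,0,0],[0,0,0],[0,0,0],[0,0,0]],"twist":[[0,0,0],[0,0,0],[0,0,0],[0,0,0],[0,0,0],[0,0,0]]}'; python3 -m jog '{"claw":[1,1,1,1],"xyz":[[0,0,-0.3],[0,0,-0.5],[0,0,-0.5],[0,0,0]],"twist":[[0,0,0],[0,0,0],[0,0,0],[0,0,0]]}';python3 go.py 355 -265.3 150 2.818
```

```text
clock: 7.22
eef_pos: [687.4, -12.3, 19.5]
tool_rot: [3.142, 0.0, 2.818]
force: [-4.0, -0.7, 4.3]
width: 58.6
gripper_force: 70.9
clock: 7.98
eef_pos: [687.4, -12.3, 18.6]
tool_rot: [3.142, -0.0, 2.818]
force: [-0.0, 0.6, 0.3]
width: 85.4
gripper_force: 0.0
clock: 8.48
eef_pos: [690.8, -12.3, 153.8]
tool_rot: [3.138, 0.009, 2.818]
force: [-0.1, 0.2, 0.3]
width: 85.4
gripper_force: 0.0
tool xyz shares [ 2.379 -3.467  0.038] twist z share -0.0 t 8.475 F [-0.1  0.2  0.3] w 85.4 [690.8 -12.3 153.8] [3.138 0.009 2.818]
```

```bash
python3 -m jog '{"claw":[1,1,1,1,1,1,1,1,1,1,1],"xyz":[[0.264,-0.385,0],[0.264,-0.385,0],[0.264,-0.385,0],[0.264,-0.385,0],[0.264,-0.385,0],[0.264,-0.385,0],[0.264,-0.385,0],[0.264,-0.385,0],[0.264,-0.385,0],[0,0,0],[0,0,0]],"twist":[[0,0,0],[0,0,0],[0,0,0],[0,0,0],[0,0,0],[0,0,0],[0,0,0],[0,0,0],[0,0,0],[0,0,0],[0,0,0]]}';python3 go.py 355 -265.3 3 2.818; python3 - <<'E'
from h import *
print(readout.read_state()["qpos"].round(2))
f=lambda i,x,y,w,h:cv2.resize(i[y:y+h,x:x+w,::-1],(400,400),interpolation=cv2.INTER_CUBIC)
T=grab("top");S=grab("scene");cv2.imwrite("pics/c3.png",np.hstack([f(S["color"],150,110,160,160),f(T["color"],230,80,180,180)]))
E
```

```text
clock: 9.85
eef_pos: [352.4, -264.9, 148.3]
tool_rot: [3.141, 0.0, 2.818]
force: [-0.3, -0.9, -0.1]
width: 85.6
gripper_force: 0.0
tool xyz shares [-0.026  0.005  1.453] twist z share 0.0 t 9.85 F [-0.3 -0.9 -0.1] w 85.6 [ 352.4 -264.9  148.3] [3.141 0.    2.818]
[ 0.64  0.48 -0.08  2.16  0.07  0.51  1.75]
```

View pics/c3.png

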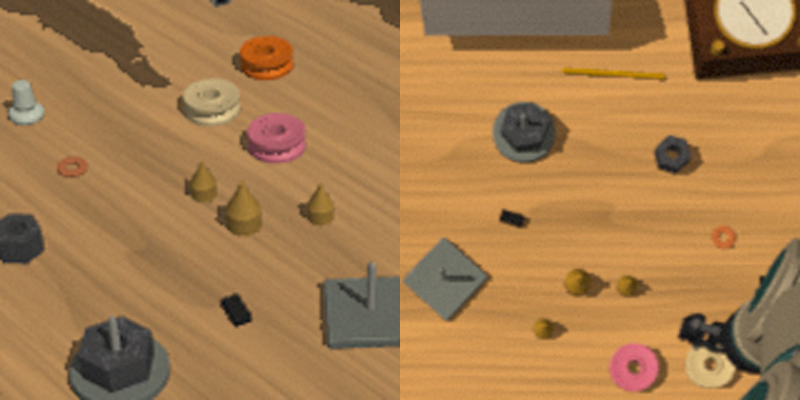

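The weight sits flat on the round stand with the spindle through it (scene px about (196,248)), and the gripper is above the cream pulley.

```bash
python3 -m jog '{"claw":[1,1,1,1,1,0,0,0,0,0,0],"xyz":[[-0.026,0.005,0.4],[0,0,0.4],[0,0,0.4],[0,0,0.24],[0,0,0],[0,0,0],[0,0,0],[0,0,0],[0,0,0],[0,0,0],[0,0,0]],"twist":[[0,0,0],[0,0,0],[0,0,0],[0,0,0],[0,0,0],[0,0,0],[0,0,0],[0,0,0],[0,0,0],[0,0,0],[0,0,0]]}'; python3 go.py 687 -12.4 150 2.818
```

```text
clock: 11.32
eef_pos: [350.7, -268.3, 22.9]
tool_rot: [-3.132, -0.009, 2.818]
force: [0.5, 0.5, -0.7]
width: -0.3
gripper_force: 0.0
tool xyz shares [-2.375  3.496 -1.271] twist z share -0.0 t 11.325 F [ 0.5  0.5 -0.7] w -0.3 [ 350.7 -268.3   22.9] [-3.132 -0.009  2.818]
```

```bash
python3 -m jog '{"claw":[1,1,1,1,1],"xyz":[[0,0,-0.3],[0,0,0],[0,0,0],[0,0,0],[0,0,0]],"twist":[[0,0,0],[0,0,0],[0,0,0],[0,0,0],[0,0,0]]}'; python3 go.py 355 -265.3 3 2.818;python3 -c "
from cell import readout;print(readout.read_state()['qpos'].round(2))"
```

```text
clock: 11.95
eef_pos: [350.8, -267.9, 52.4]
tool_rot: [-3.132, -0.01, 2.818]
force: [-0.2, 0.1, -0.0]
width: 85.3
gripper_force: 0.0
tool xyz shares [-0.032  0.038  0.494] twist z share 0.0001 t 11.95 F [-0.2  0.1 -0. ] w 85.3 [ 350.8 -267.9   52.4] [-3.132 -0.01   2.818]
[ 0.77  0.69 -0.27  2.21  0.61  0.32  1.21]
```

```bash
python3 -m jog '{"claw":[1,1,1,1,1],"xyz":[[0,0,-0.2],[0,0,0],[0,0,0],[0,0,0],[0,0,0]],"twist":[[0,0,0.0505],[0,0,0.0505],[0,0.035,0],[0,0,0],[0,0,0]]}'; cat > go2.py <<'E'
import sys,numpy as np
from scipy.spatial.transform import Rotation as Ro
from cell import readout
s=readout.read_state();R=Ro.from_euler("xyz",s["tool_rot"]).as_matrix();d=np.array(list(map(float,sys.argv[1:4])))-s["eef_pos"]
az=np.arctan2(s["eef_pos"][1],s["eef_pos"][0])
print("tool shares",(R.T@d/100).round(3),"zaxis",R[:,2].round(3),"yaxis",R[:,1].round(3),"az",az.round(3),"t",s["clock"],"F",s["force"].round(1),"w",round(s["width"],1),s["eef_pos"].round(1),s["tool_rot"].round(3),"q",s["qpos"].round(2))
E
python3 go2.py 355 -265.3 40; python3 go2.py 355 -265.3 4
```

```text
clock: 12.58
eef_pos: [350.5, -267.6, 72.5]
tool_rot: [-3.129, -0.116, 2.499]
force: [-0.1, 0.2, -0.1]
width: 85.5
gripper_force: 0.0
tool shares [-0.06   0.05   0.319] zaxis [-0.1    0.059 -0.993] yaxis [ 0.598  0.802 -0.013] az -0.652 t 12.575 F [-0.1  0.2 -0.1] w 85.5 [ 350.5 -267.6   72.5] [-3.129 -0.116  2.499] q [ 0.81  0.68 -0.33  2.11  0.41  0.54  1.1 ]
tool shares [-0.102  0.054  0.677] zaxis [-0.1    0.059 -0.993] yaxis [ 0.598  0.802 -0.013] az -0.652 t 12.575 F [-0.1  0.2 -0.1] w 85.5 [ 350.5 -267.6   72.5] [-3.129 -0.116  2.499] q [ 0.81  0.68 -0.33  2.11  0.41  0.54  1.1 ]
```

```bash
python3 - <<'E'
from fit import *
S=grab("scene");m=mask(S,"cream",pix(S,[355,-265,11])[0],0,0)
print(fit([(S,m)],M["large_pulley"],(355,-265)),m.sum())
E
python3 -m jog '{"claw":[1,1,1,1],"xyz":[[-0.06,0.05,0.32],[-0.021,0.002,0.179],[-0.021,0.002,0.179],[0,0,0]],"twist":[[-0.004,0,0],[0,0,0],[0,0,0],[0,0,0]]}';python3 go2.py 355 -265.3 4
```

```text
(array([ 3.55314103e+02, -2.64931837e+02, -7.82698851e-02,  1.54478952e+00,
        1.05700187e+00]), np.float64(0.05149240705184151)) 5729
clock: 13.12
eef_pos: [354.7, -264.3, 3.6]
tool_rot: [-3.141, -0.118, 2.5]
force: [-0.2, -0.9, -0.7]
width: 85.3
gripper_force: 0.0
tool shares [-0.007 -0.006 -0.005] zaxis [-0.095  0.07  -0.993] yaxis [ 0.598  0.801 -0.001] az -0.64 t 13.125 F [-0.2 -0.9 -0.7] w 85.3 [ 354.7 -264.3    3.6] [-3.141 -0.118  2.5  ] q [ 0.75  0.81 -0.25  2.12  0.47  0.38  1.04]
```

```bash
python3 -m jog '{"claw":[0,0,0,0,0,0],"xyz":[[0,0,0],[0,0,0],[0,0,0],[0,0,0],[0,0,0],[0,0,0]],"twist":[[0,0,0],[0,0,0],[0,0,0],[0,0,0],[0,0,0],[0,0,0]]}';python3 go2.py 687 -12.4 140;python3 -m jog '{"claw":[0,0,0,0],"xyz":[[0.024,0,-0.2],[0.053,0,-0.45],[0.053,0,-0.45],[0.03,0,-0.25]],"twist":[[0,0,0],[0,0,0],[0,0,0],[0,0,0]]}';python3 go2.py 687 -12.4 140
```

```text
clock: 13.88
eef_pos: [356.2, -265.4, 5.9]
tool_rot: [-3.141, -0.114, 2.499]
force: [-0.1, 1.6, 9.7]
width: 62.0
gripper_force: 62.6
tool shares [-0.973  4.007 -1.462] zaxis [-0.091  0.068 -0.993] yaxis [ 0.599  0.801 -0.   ] az -0.64 t 13.875 F [-0.1  1.6  9.7] w 62.0 [ 356.2 -265.4    5.9] [-3.141 -0.114  2.499] q [ 0.75  0.81 -0.25  2.12  0.47  0.38  1.04]
clock: 14.38
eef_pos: [356.4, -265.7, 143.0]
tool_rot: [-3.141, -0.112, 2.499]
force: [0.1, -1.2, -1.9]
width: 61.7
gripper_force: 65.7
tool shares [-1.126  4.008 -0.096] zaxis [-0.089  0.067 -0.994] yaxis [ 0.599  0.801 -0.   ] az -0.641 t 14.375 F [ 0.1 -1.2 -1.9] w 61.7 [ 356.4 -265.7  143. ] [-3.141 -0.112  2.499] q [ 0.88  0.56 -0.43  2.05  0.33  0.71  1.16]
```

```bash
python3 -m jog '{"claw":[0,0,0,0,0,0,0,0,0,0,0,0],"xyz":[[-0.113,0.401,-0.008],[-0.113,0.401,-0.008],[-0.113,0.401,-0.008],[-0.113,0.401,-0.008],[-0.113,0.401,-0.008],[-0.113,0.401,-0.008],[-0.113,0.401,-0.008],[-0.113,0.401,-0.008],[-0.113,0.401,-0.008],[-0.113,0.401,-0.008],[0,0,0],[0,0,0]],"twist":[[0,0,0],[0,0,0],[0,0,0],[0,0,0],[0,0,0],[0,0,0],[0,0,0],[0,0,0],[0,0,0],[0,0,0],[0,0,0],[0,0,0]]}';python3 go2.py 688 -12.7 100;python3 go2.py 688 -12.7 50;python3 - <<'E'
from h import *
f=lambda i,x,y,w,h:cv2.resize(i[y:y+h,x:x+w,::-1],(400,400),interpolation=cv2.INTER_CUBIC)
S=grab("scene");cv2.imwrite("pics/c4.png",f(S["color"],140,170,120,120))
E
```

```text
clock: 15.88
eef_pos: [685.8, -12.7, 135.3]
tool_rot: [-3.14, -0.116, 2.499]
force: [-0.3, -0.1, -1.2]
width: 61.8
gripper_force: 65.7
tool shares [-0.059  0.014  0.348] zaxis [-0.093  0.068 -0.993] yaxis [ 0.599  0.801 -0.001] az -0.018 t 15.875 F [-0.3 -0.1 -1.2] w 61.8 [685.8 -12.7 135.3] [-3.14  -0.116  2.499] q [ 0.22  0.86 -0.41  1.38  0.27  1.06  0.72]
tool shares [-0.116  0.014  0.845] zaxis [-0.093  0.068 -0.993] yaxis [ 0.599  0.801 -0.001] az -0.018 t 15.875 F [-0.3 -0.1 -1.2] w 61.8 [685.8 -12.7 135.3] [-3.14  -0.116  2.499] q [ 0.22  0.86 -0.41  1.38  0.27  1.06  0.72]
```

View pics/c4.png

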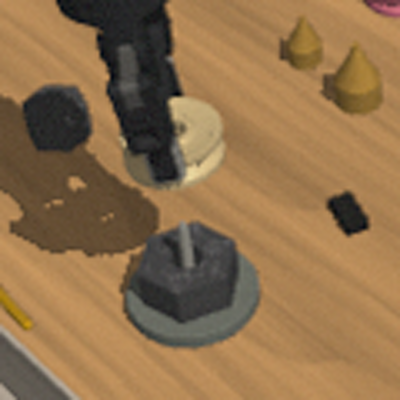

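The pulley hangs level above the spindle, at about scene px (193,212). I lower it.

```bash
python3 -m jog '{"claw":[0,0,0,0,0,0],"xyz":[[-0.04,0.014,0.2],[-0.023,0,0.2],[-0.023,0,0.2],[-0.023,0,0.2],[0,0,0],[0,0,0]],"twist":[[0,0,0],[0,0,0],[0,0,0],[0,0,0],[0,0,0],[0,0,0]]}';python3 go2.py 688 -12.7 46
```

```text
clock: 16.68
eef_pos: [689.2, -11.4, 54.7]
tool_rot: [3.141, -0.115, 2.5]
force: [0.8, 0.2, -1.0]
width: 61.7
gripper_force: 65.7
tool shares [-0.008 -0.018  0.087] zaxis [-0.092  0.069 -0.993] yaxis [0.599 0.801 0.001] az -0.017 t 16.675 F [ 0.8  0.2 -1. ] w 61.7 [689.2 -11.4  54.7] [ 3.141 -0.115  2.5  ] q [ 0.21  0.96 -0.38  1.41  0.3   0.93  0.7 ]
```

Threaded with no side force. Next: the last few mm, then release.

```bash
python3 -m jog '{"claw":[0,0,0,0,0],"xyz":[[-0.008,-0.01,0.06],[0,0,0],[0,0,0.025],[0,0,0],[0,0,0]],"twist":[[0,0,0],[0,0,0],[0,0,0],[0,0,0],[0,0,0]]}';python3 go2.py 688 -12.7 46
```

```text
clock: 17.3
eef_pos: [688.3, -12.3, 46.2]
tool_rot: [3.141, -0.115, 2.499]
force: [0.3, 0.0, -0.4]
width: 61.8
gripper_force: 65.8
tool shares [ 0.    -0.005  0.002] zaxis [-0.092  0.069 -0.993] yaxis [0.599 0.801 0.   ] az -0.018 t 17.3 F [ 0.3  0.  -0.4] w 61.8 [688.3 -12.3  46.2] [ 3.141 -0.115  2.499] q [ 0.21  0.97 -0.38  1.41  0.3   0.91  0.7 ]
```

```bash
python3 -m jog '{"claw":[0,0],"xyz":[[0,0,0.012],[0,0,0]],"twist":[[0,0,0],[0,0,0]]}';python3 -m jog '{"claw":[1,1,1,1,1],"xyz":[[0,0,0],[0,0,0],[0,0,0],[0,0,0],[0,0,0]],"twist":[[0,0,0],[0,0,0],[0,0,0],[0,0,0],[0,0,0]]}'; python3 -m jog '{"claw":[1,1,1,1],"xyz":[[0.03,0,-0.25],[0.05,0,-0.45],[0.05,0,-0.45],[0,0,0]],"twist":[[0,0,0],[0,0,0],[0,0,0],[0,0,0]]}';python3 go2.py 467.3 -87 130
```

```text
clock: 17.55
eef_pos: [688.3, -12.4, 46.1]
tool_rot: [3.141, -0.115, 2.499]
force: [-1.3, -0.7, 6.5]
width: 61.7
gripper_force: 66.4
clock: 18.18
eef_pos: [687.9, -12.2, 44.6]
tool_rot: [3.142, -0.116, 2.499]
force: [0.7, 0.1, 0.3]
width: 85.2
gripper_force: 0.0
clock: 18.68
eef_pos: [691.2, -12.0, 165.1]
tool_rot: [3.136, -0.109, 2.5]
force: [-0.2, -0.1, -1.0]
width: 85.5
gripper_force: 0.0
tool shares [ 1.298 -1.944  0.485] zaxis [-0.084  0.07  -0.994] yaxis [0.599 0.801 0.006] az -0.017 t 18.675 F [-0.2 -0.1 -1. ] w 85.5 [691.2 -12.  165.1] [ 3.136 -0.109  2.5  ] q [ 0.22  0.83 -0.42  1.35  0.26  1.1   0.72]
```

```bash
python3 -m jog '{"claw":[1,1,1,1,1,1,1,1],"xyz":[[0.216,-0.324,0.08],[0.216,-0.324,0.08],[0.216,-0.324,0.08],[0.216,-0.324,0.08],[0.216,-0.324,0.08],[0.216,-0.324,0.08],[0,0,0],[0,0,0]],"twist":[[0,0,0],[0,0,0],[0,0,0],[0,0,0],[0,0,0],[0,0,0],[0,0,0],[0,0,0]]}';python3 go2.py 467.3 -87 70;python3 go2.py 467.3 -87 7;python3 - <<'E'
from fit import *
S=grab("scene");np.save("s5.npy",S,allow_pickle=True)
f=lambda i,x,y,w,h:cv2.resize(i[y:y+h,x:x+w,::-1],(400,400),interpolation=cv2.INTER_CUBIC)
cv2.imwrite("pics/c5.png",np.hstack([f(S["color"],150,180,100,100),f(S["color"],200,140,100,100)]))
m=mask(S,"brass",pix(S,[467,-87,22])[0],0,0)
print(fit([(S,m)],M["bob"],(467,-87),scfree=True),m.sum())
E
```

```text
clock: 19.68
eef_pos: [465.0, -87.6, 127.6]
tool_rot: [3.141, -0.115, 2.499]
force: [0.3, -0.4, 0.6]
width: 85.4
gripper_force: 0.0
tool shares [-0.081  0.018  0.571] zaxis [-0.091  0.07  -0.993] yaxis [0.599 0.801 0.001] az -0.186 t 19.675 F [ 0.3 -0.4  0.6] w 85.4 [465.  -87.6 127.6] [ 3.141 -0.115  2.499] q [ 0.45  0.62 -0.43  2.    0.29  0.69  0.78]
tool shares [-0.153  0.017  1.197] zaxis [-0.091  0.07  -0.993] yaxis [0.599 0.801 0.001] az -0.186 t 19.675 F [ 0.3 -0.4  0.6] w 85.4 [465.  -87.6 127.6] [ 3.141 -0.115  2.499] q [ 0.45  0.62 -0.43  2.    0.29  0.69  0.78]
(array([ 4.66568325e+02, -8.71170369e+01,  1.84739839e-01,  4.63418861e+00,
        9.08329288e-01]), np.float64(0.059263880224578916)) 3206
```

View pics/c5.png

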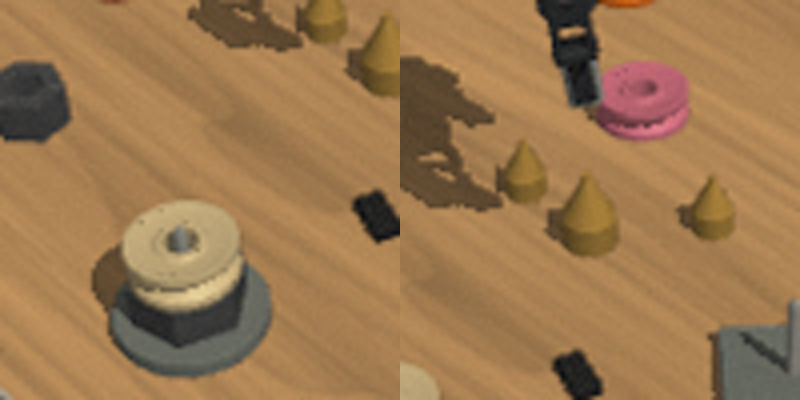

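The large pulley sits level on the weight, with the spindle showing in its hole at (195,240). The bob still stands where it was measured.

```bash
python3 -m jog '{"claw":[1,1,1,1,1,0,0,0,0,0,0,0],"xyz":[[-0.06,0.018,0.35],[-0.04,0,0.35],[-0.032,0,0.28],[-0.025,0,0.24],[0,0,0],[0,0,0],[0,0,0],[0,0,0],[0,0,0],[0,0,0],[0,0,0],[0,0,0]],"twist":[[0,0,0],[0,0,0],[0,0,0],[0,0,0],[0,0,0],[0,0,0],[0,0,0],[0,0,0],[0,0,0],[0,0,0],[0,0,0],[0,0,0]]}';python3 go2.py 467.3 -87 150
```

```text
clock: 21.22
eef_pos: [467.5, -87.3, 6.0]
tool_rot: [3.141, -0.114, 2.499]
force: [-0.6, 0.3, 7.7]
width: 34.3
gripper_force: 58.9
tool shares [ 0.166  0.003 -1.43 ] zaxis [-0.09   0.069 -0.994] yaxis [0.599 0.801 0.001] az -0.185 t 21.225 F [-0.6  0.3  7.7] w 34.3 [467.5 -87.3   6. ] [ 3.141 -0.114  2.499] q [ 0.36  0.83 -0.3   2.05  0.4   0.42  0.69]
```

```bash
python3 -m jog '{"claw":[0,0,0,0,0],"xyz":[[0.023,0,-0.2],[0.053,0,-0.45],[0.053,0,-0.45],[0.04,0,-0.33],[0,0,0]],"twist":[[0,0,0],[0,0,0],[0,0,0],[0,0,0],[0,0,0]]}';python3 go2.py 687.5 -12.7 140
```

```text
clock: 21.85
eef_pos: [467.9, -87.4, 151.1]
tool_rot: [3.139, -0.11, 2.499]
force: [-0.4, 0.4, -1.7]
width: 34.3
gripper_force: 60.4
tool shares [-1.314  1.914 -0.03 ] zaxis [-0.087  0.068 -0.994] yaxis [0.599 0.8   0.002] az -0.185 t 21.85 F [-0.4  0.4 -1.7] w 34.3 [467.9 -87.4 151.1] [ 3.139 -0.11   2.499] q [ 0.47  0.58 -0.45  1.98  0.27  0.74  0.79]
```

```bash
python3 -m jog '{"claw":[0,0,0,0,0,0,0,0,0],"xyz":[[-0.219,0.319,-0.005],[-0.219,0.319,-0.005],[-0.219,0.319,-0.005],[-0.219,0.319,-0.005],[-0.219,0.319,-0.005],[-0.219,0.319,-0.005],[0,0,0],[0,0,0],[0,0,0]],"twist":[[0,0,0],[0,0,0],[0,0,0],[0,0,0],[0,0,0],[0,0,0],[0,0,0],[0,0,0],[0,0,0]]}';python3 go2.py 687.5 -12.7 100;python3 go2.py 687.5 -12.7 68
```

```text
clock: 22.98
eef_pos: [684.5, -13.2, 136.0]
tool_rot: [-3.14, -0.117, 2.499]
force: [-0.4, -0.2, -1.7]
width: 34.0
gripper_force: 60.5
tool shares [-0.063  0.023  0.355] zaxis [-0.094  0.068 -0.993] yaxis [ 0.599  0.8   -0.002] az -0.019 t 22.975 F [-0.4 -0.2 -1.7] w 34.0 [684.5 -13.2 136. ] [-3.14  -0.117  2.499] q [ 0.23  0.86 -0.42  1.38  0.27  1.06  0.71]
tool shares [-0.1    0.024  0.673] zaxis [-0.094  0.068 -0.993] yaxis [ 0.599  0.8   -0.002] az -0.019 t 22.975 F [-0.4 -0.2 -1.7] w 34.0 [684.5 -13.2 136. ] [-3.14  -0.117  2.499] q [ 0.23  0.86 -0.42  1.38  0.27  1.06  0.71]
```

```bash
python3 -m jog '{"claw":[0,0,0,0,0],"xyz":[[-0.04,0.015,0.2],[-0.02,0,0.15],[-0.012,0,0.1],[0,0,0],[0,0,0]],"twist":[[0,0,0],[0,0,0],[0,0,0],[0,0,0],[0,0,0]]}';python3 go2.py 687.5 -12.7 72
```

```text
clock: 23.6
eef_pos: [688.6, -12.0, 91.3]
tool_rot: [3.141, -0.115, 2.499]
force: [-0.6, -0.2, -1.7]
width: 34.0
gripper_force: 60.5
tool shares [-0.018 -0.012  0.193] zaxis [-0.092  0.069 -0.993] yaxis [0.599 0.801 0.001] az -0.017 t 23.6 F [-0.6 -0.2 -1.7] w 34.0 [688.6 -12.   91.3] [ 3.141 -0.115  2.499] q [ 0.22  0.92 -0.4   1.39  0.29  0.99  0.7 ]
```

```bash
python3 -m jog '{"claw":[0,0,0,0,0],"xyz":[[-0.01,-0.012,0.1],[-0.01,0,0.09],[0,0,0],[0,0,0.03],[0,0,0]],"twist":[[0,0,0],[0,0,0],[0,0,0],[0,0,0],[0,0,0]]}';python3 go2.py 687.5 -12.7 68
```

```text
clock: 24.22
eef_pos: [687.0, -12.7, 68.9]
tool_rot: [3.142, -0.116, 2.499]
force: [0.1, 0.6, -2.2]
width: 33.9
gripper_force: 60.5
tool shares [-0.005  0.003  0.008] zaxis [-0.092  0.069 -0.993] yaxis [0.599 0.801 0.   ] az -0.018 t 24.225 F [ 0.1  0.6 -2.2] w 33.9 [687.  -12.7  68.9] [ 3.142 -0.116  2.499] q [ 0.22  0.94 -0.4   1.41  0.3   0.95  0.7 ]
```

```bash
python3 -m jog '{"claw":[0,0,0],"xyz":[[0,0,0.015],[0,0,0],[0,0,0]],"twist":[[0,0,0],[0,0,0],[0,0,0]]}';python3 -m jog '{"claw":[1,1,1,1,1,1],"xyz":[[0,0,0],[0,0,0],[0,0,0],[0,0,0],[0,0,0],[0,0,0]],"twist":[[0,0,0],[0,0,0],[0,0,0],[0,0,0],[0,0,0],[0,0,0]]}'; python3 -m jog '{"claw":[1,1,1,1,1,1,1],"xyz":[[0.03,0,-0.25],[0.05,0,-0.45],[0.04,0,-0.3],[0,0,0],[0,0,0],[0,0,0],[0,0,0]],"twist":[[0,0,0],[0,0,0],[0,0,0],[0,-0.0366,0],[0,0,0.05],[0,0,0.05],[0,0,0]]}';python3 go2.py 651.4 -221.1 120
```

```text
clock: 24.6
eef_pos: [687.2, -12.6, 68.2]
tool_rot: [3.141, -0.115, 2.499]
force: [-0.4, 0.4, 3.7]
width: 34.2
gripper_force: 60.9
clock: 25.35
eef_pos: [686.9, -12.7, 67.4]
tool_rot: [3.142, -0.116, 2.499]
force: [-0.4, -1.0, -1.1]
width: 85.6
gripper_force: 0.0
clock: 26.22
eef_pos: [686.6, -12.2, 168.4]
tool_rot: [-3.141, -0.0, 2.187]
force: [0.3, 0.9, -0.2]
width: 85.2
gripper_force: 0.0
tool shares [-1.501 -1.494  0.484] zaxis [-0. -0. -1.] yaxis [ 0.816  0.578 -0.   ] az -0.018 t 26.225 F [ 0.3  0.9 -0.2] w 85.2 [686.6 -12.2 168.4] [-3.141 -0.     2.187] q [ 0.14  0.76 -0.3   1.46  0.26  0.96  0.39]
```

```bash
python3 -m jog '{"claw":[1,1,1,1,1,1,1],"xyz":[[-0.3,-0.3,0.08],[-0.3,-0.3,0.08],[-0.3,-0.3,0.08],[-0.3,-0.3,0.08],[-0.3,-0.3,0.08],[0,0,0],[0,0,0]],"twist":[[0,0,0],[0,0,0],[0,0,0],[0,0,0],[0,0,0],[0,0,0],[0,0,0]]}';python3 go2.py 651.4 -221.1 5; python3 - <<'E'
from h import *
f=lambda i,x,y,w,h:cv2.resize(i[y:y+h,x:x+w,::-1],(400,400),interpolation=cv2.INTER_CUBIC)
S=grab("scene");cv2.imwrite("pics/c6.png",np.hstack([f(S["color"],150,180,100,100),f(S["color"],110,140,100,100)]))
E
```

```text
clock: 27.1
eef_pos: [650.7, -220.7, 128.0]
tool_rot: [3.141, -0.002, 2.187]
force: [0.4, 0.2, -0.9]
width: 85.2
gripper_force: 0.0
tool shares [-0.009  0.002  1.23 ] zaxis [-0.     0.002 -1.   ] yaxis [0.816 0.578 0.001] az -0.327 t 27.1 F [ 0.4  0.2 -0.9] w 85.2 [ 650.7 -220.7  128. ] [ 3.141e+00 -2.000e-03  2.187e+00] q [ 0.46  0.81 -0.31  1.49  0.29  0.89  0.67]
```

View pics/c6.png

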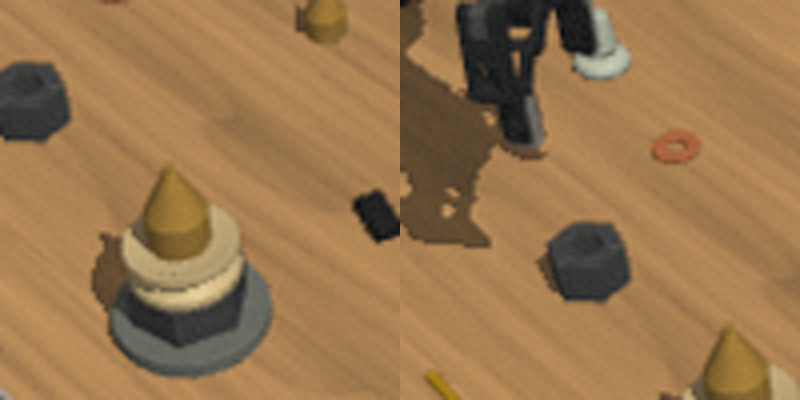

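The round stack is complete, with the bob upright on the pulley at (194,235). I go down on the small weight at (157,205).

```bash
python3 -m jog '{"claw":[1,1,1,1,1,0,0,0,0,0,0,0],"xyz":[[-0.009,0.002,0.4],[0,0,0.35],[0,0,0.28],[0,0,0.18],[0,0,0],[0,0,0],[0,0,0],[0,0,0],[0,0,0],[0,0,0],[0,0,0],[0,0,0]],"twist":[[0,0,0],[0,0,0],[0,0,0],[0,0,0],[0,0,0],[0,0,0],[0,0,0],[0,0,0],[0,0,0],[0,0,0],[0,0,0],[0,0,0]]}';python3 go2.py 472.8 96.5 140
```

```text
clock: 28.65
eef_pos: [652.6, -222.3, 9.1]
tool_rot: [3.14, 0.002, 2.185]
force: [-0.5, 0.8, 5.1]
width: 43.6
gripper_force: 60.2
tool shares [ 3.639  0.372 -1.315] zaxis [ 0.003 -0.    -1.   ] yaxis [0.817 0.576 0.002] az -0.328 t 28.65 F [-0.5  0.8  5.1] w 43.6 [ 652.6 -222.3    9.1] [3.140e+00 2.000e-03 2.185e+00] q [ 0.43  0.96 -0.26  1.53  0.34  0.69  0.63]
```

```bash
python3 -m jog '{"claw":[0,0,0,0,0,0,0,0,0,0,0,0],"xyz":[[0,0,-0.3],[0,0,-0.5],[0,0,-0.5],[0.455,0.0465,0],[0.455,0.0465,0],[0.455,0.0465,0],[0.455,0.0465,0],[0.455,0.0465,0],[0.455,0.0465,0],[0.455,0.0465,0],[0.455,0.0465,0],[0,0,0]],"twist":[[0,0,0],[0,0,0],[0,0,0],[0,0,0],[0,0,0],[0,0,0],[0,0,0],[0,0,0],[0,0,0],[0,0,0],[0,0,0],[0,0,0]]}';python3 -m jog '{"claw":[0,0],"xyz":[[0,0,0],[0,0,0]],"twist":[[0,0,0],[0,0,0]]}';python3 go2.py 472.8 96.5 90;python3 - <<'E'
from h import *
f=lambda i,x,y,w,h:cv2.resize(i[y:y+h,x:x+w,::-1],(400,400),interpolation=cv2.INTER_CUBIC)
T=grab("top");S=grab("scene");cv2.imwrite("pics/c7.png",np.hstack([f(S["color"],240,150,120,120),f(T["color"],190,140,120,120)]))
E
```

```text
clock: 30.15
eef_pos: [469.7, 100.7, 137.9]
tool_rot: [3.141, -0.002, 2.193]
force: [-0.5, 0.8, -2.0]
width: 43.3
gripper_force: 61.0
clock: 30.4
eef_pos: [472.5, 95.4, 137.4]
tool_rot: [-3.142, 0.0, 2.183]
force: [-0.5, -0.6, -3.4]
width: 43.4
gripper_force: 61.0
tool shares [0.007 0.009 0.474] zaxis [ 0. -0. -1.] yaxis [ 0.819  0.574 -0.   ] az 0.199 t 30.4 F [-0.5 -0.6 -3.4] w 43.4 [472.5  95.4 137.4] [-3.142  0.     2.183] q [-0.07  0.55 -0.27  2.06  0.27  0.56  0.08]
```

View pics/c7.png

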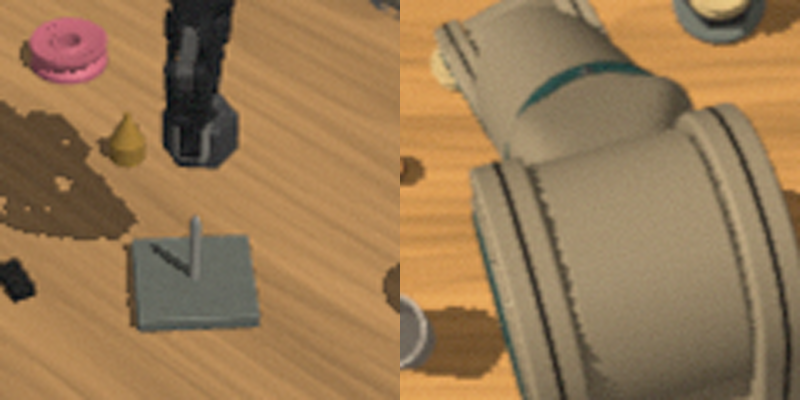

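The weight is centred above the square stand's spindle (scene px (299,222)). I lower it.

```bash
python3 -m jog '{"claw":[0,0,0,0,0,0,0,0],"xyz":[[0,0.009,0.25],[0,0,0.25],[0,0,0.2],[0,0,0],[0,0,0.2],[0,0,0.15],[0,0,0],[0,0,0]],"twist":[[0,0,0],[0,0,0],[0,0,0],[0,0,0],[0,0,0],[0,0,0],[0,0,0],[0,0,0]]}';python3 go2.py 473.8 95.5 21
```

```text
clock: 31.5
eef_pos: [472.8, 97.4, 32.8]
tool_rot: [3.141, -0.0, 2.185]
force: [-0.2, 0.9, -2.9]
width: 43.6
gripper_force: 61.0
tool shares [-0.022 -0.003  0.118] zaxis [ 0.     0.001 -1.   ] yaxis [0.817 0.576 0.   ] az 0.203 t 31.5 F [-0.2  0.9 -2.9] w 43.6 [472.8  97.4  32.8] [ 3.141 -0.     2.185] q [-0.15  0.74 -0.16  2.12  0.36  0.3  -0.  ]
```

```bash
python3 -m jog '{"claw":[0,0,0,0,0],"xyz":[[0,0,0.06],[0,0,0.03],[0,0,0],[0,0,0.02],[0,0,0]],"twist":[[0,0,0],[0,0,0],[0,0,0],[0,0,0],[0,0,0]]}';python3 go2.py 473.8 95.5 21
```

```text
clock: 32.12
eef_pos: [472.4, 97.4, 21.3]
tool_rot: [-3.141, -0.001, 2.185]
force: [-0.6, 1.2, -3.1]
width: 43.6
gripper_force: 61.0
tool shares [-0.023  0.001  0.002] zaxis [-0.001  0.    -1.   ] yaxis [ 0.817  0.576 -0.   ] az 0.203 t 32.125 F [-0.6  1.2 -3.1] w 43.6 [472.4  97.4  21.3] [-3.141e+00 -1.000e-03  2.185e+00] q [-0.16  0.76 -0.15  2.12  0.37  0.28 -0.01]
```

```bash
python3 -m jog '{"claw":[0,0,0],"xyz":[[0,0,0.015],[0,0,0],[0,0,0]],"twist":[[0,0,0],[0,0,0],[0,0,0]]}';python3 go2.py 473.8 95.5 20
```

```text
clock: 32.5
eef_pos: [472.4, 97.3, 21.0]
tool_rot: [3.141, 0.0, 2.185]
force: [-3.1, -0.7, 10.7]
width: 43.5
gripper_force: 62.3
tool shares [-0.023  0.     0.01 ] zaxis [ 0.  0. -1.] yaxis [0.817 0.577 0.   ] az 0.203 t 32.5 F [-3.1 -0.7 10.7] w 43.5 [472.4  97.3  21. ] [3.141 0.    2.185] q [-0.16  0.76 -0.15  2.12  0.37  0.28 -0.02]
```

Contact at the expected height, so I release. The small pulley is next, at (619, 236.5).

```bash
python3 -m jog '{"claw":[1,1,1,1,1,1],"xyz":[[0,0,0],[0,0,0],[0,0,0],[0,0,0],[0,0,0],[0,0,0]],"twist":[[0,0,0],[0,0,0],[0,0,0],[0,0,0],[0,0,0],[0,0,0]]}'; python3 -m jog '{"claw":[1,1,1,1],"xyz":[[0,0,-0.3],[0,0,-0.45],[0,0,-0.45],[0,0,0]],"twist":[[0,0,0],[0,0,0],[0,0,0],[0,0,0]]}';python3 go2.py 619 236.5 120
```

```text
clock: 33.25
eef_pos: [472.4, 97.4, 19.8]
tool_rot: [-3.141, -0.001, 2.185]
force: [0.0, 0.0, 0.8]
width: 85.2
gripper_force: 0.0
clock: 33.75
eef_pos: [474.7, 97.9, 142.7]
tool_rot: [3.135, 0.002, 2.185]
force: [-0.1, -0.3, -0.0]
width: 85.1
gripper_force: 0.0
tool shares [0.302 1.977 0.239] zaxis [ 0.006  0.002 -1.   ] yaxis [0.817 0.576 0.006] az 0.203 t 33.75 F [-0.1 -0.3 -0. ] w 85.1 [474.7  97.9 142.7] [3.135e+00 2.000e-03 2.185e+00] q [-0.05  0.54 -0.3   2.06  0.28  0.57  0.07]
```

```bash
python3 -m jog '{"claw":[1,1,1,1,1,1,1,1],"xyz":[[0.06,0.395,0.05],[0.06,0.395,0.05],[0.06,0.395,0.05],[0.06,0.395,0.05],[0.06,0.395,0.05],[0,0,0],[0,0,0],[0,0,0]],"twist":[[0,0,0],[0,0,0],[0,0,0],[0,0,0],[0,0,0],[0,0,0],[0,0,0],[0,0,0]]}';python3 go2.py 619 236.5 5; python3 - <<'E'
from fit import *
S=grab("scene");f=lambda i,x,y,w,h:cv2.resize(i[y:y+h,x:x+w,::-1],(400,400),interpolation=cv2.INTER_CUBIC)
cv2.imwrite("pics/c8.png",np.hstack([f(S["color"],250,180,80,80),f(S["color"],240,220,120,120)]))
m=mask(S,"cream",pix(S,[619,236.5,11])[0],0,0);print(fit([(S,m)],M["small_pulley"],(619,236.5)),m.sum())
E
```

```text
clock: 34.75
eef_pos: [615.8, 234.3, 114.5]
tool_rot: [-3.14, -0.0, 2.184]
force: [-0.1, -0.1, -0.0]
width: 85.4
gripper_force: 0.0
tool shares [-1.000e-03  4.100e-02  1.095e+00] zaxis [-0.002 -0.001 -1.   ] yaxis [ 0.818  0.576 -0.002] az 0.364 t 34.75 F [-0.1 -0.1 -0. ] w 85.4 [615.8 234.3 114.5] [-3.14  -0.     2.184] q [-0.25  0.79 -0.28  1.58  0.27  0.81 -0.02]
(array([6.19063909e+02, 2.36553498e+02, 1.03733185e-01, 8.74290354e-01,
       1.00502293e+00]), np.float64(0.03457368883680047)) 6826
```

View pics/c8.png

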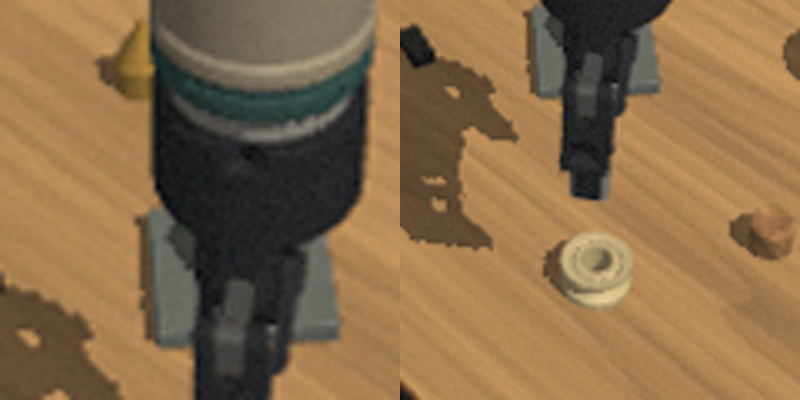

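The small pulley is clear and in place at scene (299,300). The copper piece at (352,289) is well away. I descend.

```bash
python3 -m jog '{"claw":[1,1,1,1,1,0,0,0,0,0,0,0],"xyz":[[0,0.03,0.4],[0,0,0.35],[0,0,0.2],[0,0,0.14],[0,0,0],[0,0,0],[0,0,0],[0,0,0],[0,0,0],[0,0,0],[0,0,0],[0,0,0]],"twist":[[0,0,0],[0,0,0],[0,0,0],[0,0,0],[0,0,0],[0,0,0],[0,0,0],[0,0,0],[0,0,0],[0,0,0],[0,0,0],[0,0,0]]}';python3 go2.py 472.8 96.5 140
```

```text
clock: 36.3
eef_pos: [619.8, 237.8, 7.4]
tool_rot: [3.14, -0.0, 2.185]
force: [-2.3, 0.3, 5.3]
width: 41.6
gripper_force: 59.9
tool shares [-0.308 -2.013 -1.329] zaxis [ 0.001  0.001 -1.   ] yaxis [0.817 0.576 0.002] az 0.366 t 36.3 F [-2.3  0.3  5.3] w 41.6 [619.8 237.8   7.4] [ 3.14  -0.     2.185] q [-0.28  0.93 -0.23  1.61  0.32  0.63 -0.06]
```

```bash
python3 -m jog '{"claw":[0,0,0,0,0,0,0,0,0,0,0],"xyz":[[0,0,-0.3],[0,0,-0.5],[0,0,-0.5],[-0.06,-0.402,0],[-0.06,-0.402,0],[-0.06,-0.402,0],[-0.06,-0.402,0],[-0.06,-0.402,0],[0,0,0],[0,0,0],[0,0,0]],"twist":[[0,0,0],[0,0,0],[0,0,0],[0,0,0],[0,0,0],[0,0,0],[0,0,0],[0,0,0],[0,0,0],[0,0,0],[0,0,0]]}';python3 go2.py 473.6 97.8 90;python3 - <<'E'
from fit import *
S=grab("scene");f=lambda i,x,y,w,h:cv2.resize(i[y:y+h,x:x+w,::-1],(400,400),interpolation=cv2.INTER_CUBIC)
cv2.imwrite("pics/c9.png",f(S["color"],250,160,90,90))
E
```

```text
clock: 37.67
eef_pos: [473.2, 98.2, 136.1]
tool_rot: [3.14, -0.001, 2.186]
force: [-0.3, 0.3, 0.2]
width: 41.3
gripper_force: 60.9
tool shares [-0.005  0.     0.461] zaxis [ 0.001  0.001 -1.   ] yaxis [0.817 0.577 0.002] az 0.205 t 37.675 F [-0.3  0.3  0.2] w 41.3 [473.2  98.2 136.1] [ 3.140e+00 -1.000e-03  2.186e+00] q [-0.06  0.55 -0.29  2.06  0.29  0.56  0.06]
```

View pics/c9.png

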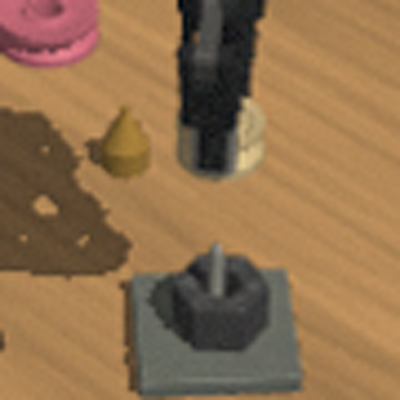

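The small weight sits flat on the square stand, and the pulley hangs above the spindle tip at (299,215). I lower it.

```bash
python3 -m jog '{"claw":[0,0,0,0,0,0,0],"xyz":[[0,0,0.25],[0,0,0.2],[0,0,0],[0,0,0.2],[0,0,0.15],[0,0,0],[0,0,0]],"twist":[[0,0,0],[0,0,0],[0,0,0],[0,0,0],[0,0,0],[0,0,0],[0,0,0]]}';python3 go2.py 473.6 97.8 47.4
```

```text
clock: 38.6
eef_pos: [472.4, 97.3, 56.2]
tool_rot: [3.141, -0.0, 2.185]
force: [-0.1, 0.4, -0.6]
width: 41.6
gripper_force: 60.9
tool shares [-0.003  0.013  0.088] zaxis [ 0.     0.001 -1.   ] yaxis [0.817 0.577 0.   ] az 0.203 t 38.6 F [-0.1  0.4 -0.6] w 41.6 [472.4  97.3  56.2] [ 3.141 -0.     2.185] q [-0.12  0.7  -0.2   2.11  0.37  0.36 -0.01]
```

```bash
python3 -m jog '{"claw":[0,0,0,0,0],"xyz":[[0,0.005,0.06],[0,0,0.03],[0,0,0],[0,0,0.012],[0,0,0]],"twist":[[0,0,0],[0,0,0],[0,0,0],[0,0,0],[0,0,0]]}';python3 go2.py 473.6 97.8 47.4
```

```text
clock: 39.22
eef_pos: [472.7, 97.4, 47.2]
tool_rot: [3.141, 0.001, 2.185]
force: [-2.6, -1.0, 19.4]
width: 41.8
gripper_force: 62.7
tool shares [-0.002  0.01  -0.002] zaxis [ 0.001  0.    -1.   ] yaxis [0.817 0.577 0.001] az 0.203 t 39.225 F [-2.6 -1.  19.4] w 41.8 [472.7  97.4  47.2] [3.141e+00 1.000e-03 2.185e+00] q [-0.13  0.71 -0.19  2.12  0.37  0.34 -0.02]
```

```bash
python3 -m jog '{"claw":[0,1,1,1,1,1,1],"xyz":[[0,0,-0.008],[0,0,0],[0,0,0],[0,0,0],[0,0,0],[0,0,0],[0,0,0]],"twist":[[0,0,0],[0,0,0],[0,0,0],[0,0,0],[0,0,0],[0,0,0],[0,0,0]]}'; python3 -m jog '{"claw":[1,1,1,1,1,1,1,1,1,1],"xyz":[[0,0,-0.3],[0,0,-0.45],[0,0,-0.45],[0.1,0.4,0],[0.1,0.4,0],[0.1,0.4,0],[0.1,0.4,0],[0.1,0.4,0],[0,0,0],[0,0,0]],"twist":[[0,0,0],[0,0,0],[0,0,0],[0,0,0],[0,0,0],[0,0,0],[0,0,0],[0,0,0],[0,0,0],[0,0,0]]}';python3 go2.py 400 400 150; python3 - <<'E'
from fit import *
S=grab("scene");T=grab("top");f=lambda i,x,y,w,h:cv2.resize(i[y:y+h,x:x+w,::-1],(800,600),interpolation=cv2.INTER_CUBIC)
f2=lambda i,x,y,w,h:cv2.resize(i[y:y+h,x:x+w,::-1],(400,600),interpolation=cv2.INTER_CUBIC)
cv2.imwrite("pics/e1.png",np.hstack([f2(S["color"],150,190,90,135),f2(S["color"],250,160,90,135)]))
cv2.imwrite("pics/e2.png",f(S["color"],120,115,320,240))
E
```

```text
clock: 40.1
eef_pos: [472.4, 97.4, 46.4]
tool_rot: [-3.141, -0.001, 2.185]
force: [-0.5, 0.4, -0.6]
width: 85.3
gripper_force: 0.0
clock: 41.35
eef_pos: [606.2, 252.5, 165.8]
tool_rot: [-3.139, -0.0, 2.185]
force: [0.4, -0.9, -0.1]
width: 85.4
gripper_force: 0.0
tool shares [ 2.394 -0.835  0.161] zaxis [-0.002 -0.001 -1.   ] yaxis [ 0.817  0.576 -0.002] az 0.395 t 41.35 F [ 0.4 -0.9 -0.1] w 85.4 [606.2 252.5 165.8] [-3.139 -0.     2.185] q [-0.26  0.72 -0.31  1.55  0.26  0.91 -0.04]
```

View pics/e2.png

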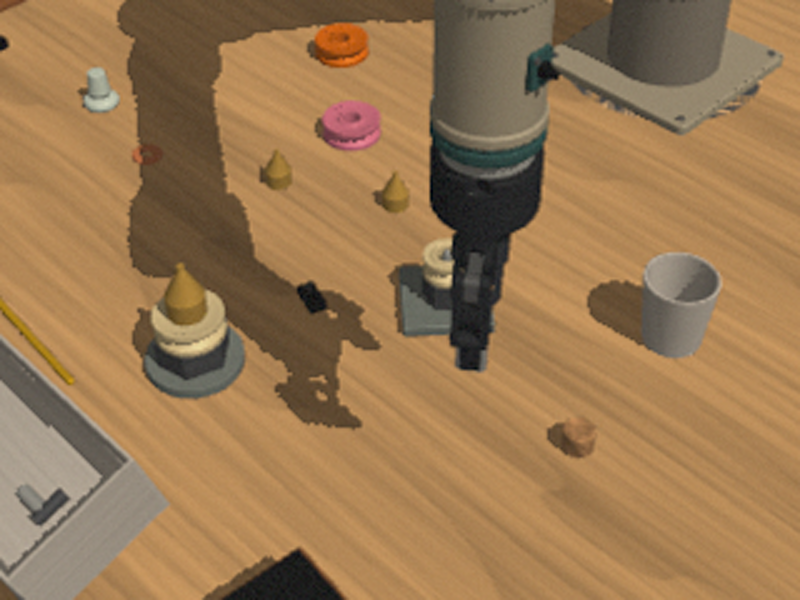

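The round stack is done at (197,245); the arm partly hides the square one. I move aside for a clear look.

```bash
python3 -m jog '{"claw":[1,1,1,1,1,1],"xyz":[[0.31,0.21,0],[0.31,0.21,0],[0.31,0.21,0],[0.31,0.21,0],[0,0,0],[0,0,0]],"twist":[[0,0,0],[0,0,0],[0,0,0],[0,0,0],[0,0,0],[0,0,0]]}';python3 - <<'E'
from fit import *
S=grab("scene");T=grab("top")
f2=lambda i,x,y:cv2.resize(i[y:y+90,x:x+60,::-1],(400,600),interpolation=cv2.INTER_CUBIC)
cv2.imwrite("pics/e3.png",np.hstack([f2(S["color"],167,203),f2(S["color"],265,180)]))
for c,n in (((687,-12.4),"large_pulley"),((472.8,96.8),"small_pulley")):
    m=mask(S,"cream",pix(S,[*c,51])[0],0,0)
    mt=mask(T,"cream",pix(T,[*c,51])[0],1,0)
    print(n,fit([(S,m)]+([(T,mt)] if n[0]=="s" else []),[p+[0,0,40] for p in M[n]],c,zfree=n[0]=="s"))
E
```

```text
clock: 42.2
eef_pos: [604.4, 401.3, 166.4]
tool_rot: [-3.14, 0.001, 2.184]
force: [0.6, -1.0, 1.1]
width: 84.9
gripper_force: 0.0
large_pulley (array([ 6.87543680e+02, -1.11509624e+01,  3.14362858e-02, -4.74627826e+00,
        1.05250932e+00]), np.float64(0.5033959248901319))
small_pulley (array([4.72805411e+02, 9.77147470e+01, 7.23707624e-02, 8.05835227e-02,
       1.06868786e+00]), np.float64(1.2820610366155765))
```

View pics/e3.png

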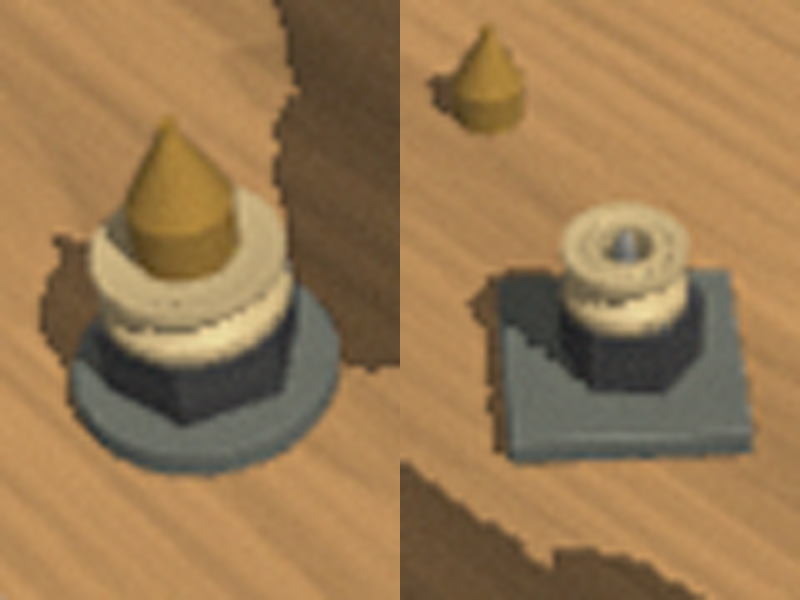

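Both stacks are seated and upright: the round one with weight, pulley and bob, the square one with weight and pulley and the spindle showing in the hole. The gripper is clear of everything, so I hand in the job.

```bash
python3 -c "
from cell import order;print(order.finish_job())"
```

```text
the job is handed in; nothing more can be done
None
```

Both spindle stands are made up in the order asked, everything is let go, the stopper and cup were not touched, and the job is handed in at about 42 s on the clock; the final picture shows both stacks upright and seated, but I did not get a clean measurement that the two pulleys are level.

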